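# Transfer a row of sample vials to the microscope rack in reverse order

## Robot

A 6-joint arm with a two-finger parallel gripper is mounted at the origin on the work surface. World frame = base frame: x ahead of the robot, y to its left, z up, the work surface at z = 0. Lengths are in m, angles in rad, forces in N, time in s.
With the tool pointing down it reaches from about 0.375 to 0.9 m from the base axis. Payload 3.1 kg.
Tool frame: the origin (TCP) lies on the centre line of the jaws, within the pads' length; the fingertips stand 25 mm ahead of it and the grasp point (between the pads) lies 6 mm ahead of it (bot.finger_overhang is the distance from the TCP to the fingertips, in m); z points along the fingers, y is the line along which they close (so a half turn about z gives the same grasp; the last joint's range is limited). The gripper opens to 87 mm and grips with 3 to 60 N. Pads are 19 mm wide; open, the fingers measure 117 mm over their backs; the gripper's body (75 mm by 190 mm) begins 51 mm behind the grasp point.
Start: joints at [1.087, 0.527, 1.433, -0, 1.181, -0.178], TCP at [0.188, 0.596, 0.211] pointing down, gripper open.
Joint ranges: [-3.08, 3.08], [-0.75, 2.2], [0.22, 2.44], [-1.43, 4.57], [0, 2.65], [-2.85, 2.85]. Speed limits (rad/s): [2.79, 2.79, 3.14, 3.14, 3.14, 3.14].

## Interface

Orientations are given as [roll, pitch, yaw] about the fixed x, y, z axes, in that order (R = Rz(yaw) Ry(pitch) Rx(roll)).
In Python, from plant import bot gives the robot as it stands.
- The arm moves only by the tool step_arm, never from a script. Its argument "targets" is a list of rows, each a list of 7 numbers: the turn, a rotation vector about the tool's x, y, z each as a share of 180 degrees, from -1 to 1, then the shift along the tool's x, y, z each as a share of 15 cm, from -1 to 1, then the opening, from 0 (shut) to 1 (fully open). A call has 1 to 8 rows; each row is the pose to reach, as a shift and turn from the pose commanded when the call began, along the tool's axes at that moment, turning the shorter way round; what a row does not reach only later rows make up. A row lasts 1/8 s, in which the tool goes at most 62.5 mm and 10.7 degrees, less where a joint would pass 70% of its speed; a pose out of reach is approached as far as the arm can. A call with a number of a shift or a turn outside -1 to 1 is refused whole. A call with a gripper value outside its range is refused whole. The fingers move at their own pace and stop on an object; "force" is the grip in N (left out, the last holds). Time passes only in rows, so rows that repeat a pose let the fingers close. It gives the time, the measured TCP pose, the force, the opening and the grip force at its end, in the units of the state.
- bot.sense(): the state, without advancing time (a new reading comes with each control period).
- bot.get_image(name): name is "side" or "top" or "wrist"; returns a dict with "image" (384x512x3 uint8, blue, green, red), "camera_matrix" (3x3 intrinsics, pixels), "cam_to_world" (4x4, takes a point from camera to world coordinates). Camera axes: x right, y up, looking along -z (the intrinsics and any distortion apply to the point x, -y, -z); pixel columns grow to the right and rows downward; lengths in m; the calibration is good to about 2 mm. The wrist camera is an equidistant fisheye: a pixel r from the principal point sees the ray r / f radians off the axis. A picture is of the moment at which its call begins. There is no depth.
- bot.finish_job(): hands the job in; it is judged then, once.
The state is a dict: "time": time; "qpos": joint angles; "qd": joint speeds; "tau": joint torques, N m; "tool_pos": TCP position; "orientation": TCP orientation; "force": force on the tool from outside, world axes, zero at the start; "wrist_torque": the same for the moment, N m; "grip_width": finger opening in m; "gripper_force": force on a finger pad.
Only numpy, scipy, OpenCV 4.12 (cv2) and the standard library are available. Lean on these libraries where they do the work, as an engineer would, in place of code of your own. Each camera call takes 0.05 s, during which the arm holds its last target. There are 200 camera calls.

## Task

Move the four sample vials one at a time from the blue rack to the grey rack so that their order is reversed as counted from the red ends: start with the vial at the blue rack's red end and put it in the grey rack's pocket farthest from its red end, then take the next along and fill the next pocket, and so on, until the last one stands next to the grey rack's red end. Leave each vial standing upright in its own pocket, set it down rather than drop it, leave the waiting vials where they are until their turn, and do not disturb the culture dish and the specimen jar between the racks.

Things in the scene. Friction and masses are not known exactly. Their poses are not given: they have to be found in the camera images.
- blue_rack: The blue plastic vial rack in which all vials stand at the start, one in each pocket, in any order. 204 mm long (its x axis), 54 mm wide (y), 24 mm high, fixed to the bench; origin: centre of its underside. Walls and floor 4 mm thick; thin 4 mm dividers make four pockets in a row along x, centred at x = -75, -25, +25, +75 mm, y = 0, each about 47 x 46 mm inside, floor 4 mm above the bench. 
- blue_mark: A red end plate 22 mm thick, 54 mm wide, 30 mm high, fixed against one end of the blue rack (either end); it marks that rack's red end. Origin: centre of its underside, on the rack's long axis 113 mm from the rack's centre, so the nearest pocket's centre is 38 mm from it, the next ones 88, 138 and 188 mm. The rack's other end has a like plate in white, not listed.
- grey_rack: The grey plastic vial rack, empty at the start, same make as the blue one. 204 mm long (its x axis), 54 mm wide (y), 24 mm high, fixed to the bench; origin: centre of its underside. Walls and floor 4 mm thick; thin 4 mm dividers make four pockets in a row along x, centred at x = -75, -25, +25, +75 mm, y = 0, each about 47 x 46 mm inside, floor 4 mm above the bench. 
- grey_mark: A red end plate 22 mm thick, 54 mm wide, 30 mm high, fixed against one end of the grey rack (either end); it marks that rack's red end. Origin: centre of its underside, on the rack's long axis 113 mm from the rack's centre, so the nearest pocket's centre is 38 mm from it, the next ones 88, 138 and 188 mm. The rack's other end has a like plate in white, not listed.
- yellow_vial: Loose glass sample vial with a yellow cap, upright, 70 mm tall, about 30 g. Body 25 mm in diameter with a paper label; the cap, 28 mm in diameter, is its top 18 mm. Origin: centre of its underside, z up its axis. Take it by the cap from above, fingers closing across the row (neighbours stand 50 mm apart along it); 10 N is plenty.
- green_vial: Loose glass sample vial with a green cap, upright, 70 mm tall, about 30 g. Body 25 mm in diameter with a paper label; the cap, 28 mm in diameter, is its top 18 mm. Origin: centre of its underside, z up its axis. Take it by the cap from above, fingers closing across the row (neighbours stand 50 mm apart along it); 10 N is plenty.
- black_vial: Loose glass sample vial with a black cap, upright, 70 mm tall, about 30 g. Body 25 mm in diameter with a paper label; the cap, 28 mm in diameter, is its top 18 mm. Origin: centre of its underside, z up its axis. Take it by the cap from above, fingers closing across the row (neighbours stand 50 mm apart along it); 10 N is plenty.
- white_vial: Loose glass sample vial with a white cap, upright, 70 mm tall, about 30 g. Body 25 mm in diameter with a paper label; the cap, 28 mm in diameter, is its top 18 mm. Origin: centre of its underside, z up its axis. Take it by the cap from above, fingers closing across the row (neighbours stand 50 mm apart along it); 10 N is plenty.
- culture_dish: Closed culture dish, flat disc 90 mm in diameter, 17.5 mm high, pinkish inside, loose, on the bench between the racks; origin: centre of its underside. A bystander.
- specimen_jar: Small specimen jar with a yellow screw lid, 54 mm in diameter, 50 mm high, loose, on the bench between the racks, farther from the robot than the dish; origin: centre of its underside. A bystander.

How it is judged:
On the way, in this order (a step that is already met when the one before it is completed fails the run):
1. the first vial from the blue rack's red end stands in pocket 4 from the grey rack's red end, those before it still in theirs, the later ones still waiting in place ((horizontal distance between yellow_vial and grey_mark between 0.168 and 0.208 m or horizontal distance between green_vial and grey_mark between 0.168 and 0.208 m or horizontal distance between black_vial and grey_mark between 0.168 and 0.208 m or horizontal distance between white_vial and grey_mark between 0.168 and 0.208 m) and ((horizontal distance between yellow_vial and blue_mark between 0.068 and 0.108 m and distance of yellow_vial from where it was at the start of the episode below 0.03 m) or (horizontal distance between green_vial and blue_mark between 0.068 and 0.108 m and distance of green_vial from where it was at the start of the episode below 0.03 m) or (horizontal distance between black_vial and blue_mark between 0.068 and 0.108 m and distance of black_vial from where it was at the start of the episode below 0.03 m) or (horizontal distance between white_vial and blue_mark between 0.068 and 0.108 m and distance of white_vial from where it was at the start of the episode below 0.03 m)) and ((horizontal distance between yellow_vial and blue_mark between 0.118 and 0.158 m and distance of yellow_vial from where it was at the start of the episode below 0.03 m) or (horizontal distance between green_vial and blue_mark between 0.118 and 0.158 m and distance of green_vial from where it was at the start of the episode below 0.03 m) or (horizontal distance between black_vial and blue_mark between 0.118 and 0.158 m and distance of black_vial from where it was at the start of the episode below 0.03 m) or (horizontal distance between white_vial and blue_mark between 0.118 and 0.158 m and distance of white_vial from where it was at the start of the episode below 0.03 m)) and ((horizontal distance between yellow_vial and blue_mark between 0.168 and 0.208 m and distance of yellow_vial from where it was at the start of the episode below 0.03 m) or (horizontal distance between green_vial and blue_mark between 0.168 and 0.208 m and distance of green_vial from where it was at the start of the episode below 0.03 m) or (horizontal distance between black_vial and blue_mark between 0.168 and 0.208 m and distance of black_vial from where it was at the start of the episode below 0.03 m) or (horizontal distance between white_vial and blue_mark between 0.168 and 0.208 m and distance of white_vial from where it was at the start of the episode below 0.03 m)) and height (world z) of yellow_vial between 0.002 and 0.009 m and height (world z) of green_vial between 0.002 and 0.009 m and height (world z) of black_vial between 0.002 and 0.009 m and height (world z) of white_vial between 0.002 and 0.009 m and angle between each of yellow_vial, green_vial, black_vial, white_vial's own z axis and vertical below 0.12 rad), for 0.2 s.
2. the second vial from the blue rack's red end stands in pocket 3 from the grey rack's red end, those before it still in theirs, the later ones still waiting in place ((horizontal distance between yellow_vial and grey_mark between 0.168 and 0.208 m or horizontal distance between green_vial and grey_mark between 0.168 and 0.208 m or horizontal distance between black_vial and grey_mark between 0.168 and 0.208 m or horizontal distance between white_vial and grey_mark between 0.168 and 0.208 m) and (horizontal distance between yellow_vial and grey_mark between 0.118 and 0.158 m or horizontal distance between green_vial and grey_mark between 0.118 and 0.158 m or horizontal distance between black_vial and grey_mark between 0.118 and 0.158 m or horizontal distance between white_vial and grey_mark between 0.118 and 0.158 m) and ((horizontal distance between yellow_vial and blue_mark between 0.118 and 0.158 m and distance of yellow_vial from where it was at the start of the episode below 0.03 m) or (horizontal distance between green_vial and blue_mark between 0.118 and 0.158 m and distance of green_vial from where it was at the start of the episode below 0.03 m) or (horizontal distance between black_vial and blue_mark between 0.118 and 0.158 m and distance of black_vial from where it was at the start of the episode below 0.03 m) or (horizontal distance between white_vial and blue_mark between 0.118 and 0.158 m and distance of white_vial from where it was at the start of the episode below 0.03 m)) and ((horizontal distance between yellow_vial and blue_mark between 0.168 and 0.208 m and distance of yellow_vial from where it was at the start of the episode below 0.03 m) or (horizontal distance between green_vial and blue_mark between 0.168 and 0.208 m and distance of green_vial from where it was at the start of the episode below 0.03 m) or (horizontal distance between black_vial and blue_mark between 0.168 and 0.208 m and distance of black_vial from where it was at the start of the episode below 0.03 m) or (horizontal distance between white_vial and blue_mark between 0.168 and 0.208 m and distance of white_vial from where it was at the start of the episode below 0.03 m)) and height (world z) of yellow_vial between 0.002 and 0.009 m and height (world z) of green_vial between 0.002 and 0.009 m and height (world z) of black_vial between 0.002 and 0.009 m and height (world z) of white_vial between 0.002 and 0.009 m and angle between each of yellow_vial, green_vial, black_vial, white_vial's own z axis and vertical below 0.12 rad), for 0.2 s.
3. the third vial from the blue rack's red end stands in pocket 2 from the grey rack's red end, those before it still in theirs, the later ones still waiting in place ((horizontal distance between yellow_vial and grey_mark between 0.168 and 0.208 m or horizontal distance between green_vial and grey_mark between 0.168 and 0.208 m or horizontal distance between black_vial and grey_mark between 0.168 and 0.208 m or horizontal distance between white_vial and grey_mark between 0.168 and 0.208 m) and (horizontal distance between yellow_vial and grey_mark between 0.118 and 0.158 m or horizontal distance between green_vial and grey_mark between 0.118 and 0.158 m or horizontal distance between black_vial and grey_mark between 0.118 and 0.158 m or horizontal distance between white_vial and grey_mark between 0.118 and 0.158 m) and (horizontal distance between yellow_vial and grey_mark between 0.068 and 0.108 m or horizontal distance between green_vial and grey_mark between 0.068 and 0.108 m or horizontal distance between black_vial and grey_mark between 0.068 and 0.108 m or horizontal distance between white_vial and grey_mark between 0.068 and 0.108 m) and ((horizontal distance between yellow_vial and blue_mark between 0.168 and 0.208 m and distance of yellow_vial from where it was at the start of the episode below 0.03 m) or (horizontal distance between green_vial and blue_mark between 0.168 and 0.208 m and distance of green_vial from where it was at the start of the episode below 0.03 m) or (horizontal distance between black_vial and blue_mark between 0.168 and 0.208 m and distance of black_vial from where it was at the start of the episode below 0.03 m) or (horizontal distance between white_vial and blue_mark between 0.168 and 0.208 m and distance of white_vial from where it was at the start of the episode below 0.03 m)) and height (world z) of yellow_vial between 0.002 and 0.009 m and height (world z) of green_vial between 0.002 and 0.009 m and height (world z) of black_vial between 0.002 and 0.009 m and height (world z) of white_vial between 0.002 and 0.009 m and angle between each of yellow_vial, green_vial, black_vial, white_vial's own z axis and vertical below 0.12 rad), for 0.2 s.
At the end, for the whole second after the job is handed in: Each pocket of the grey rack holds one vial, upright (0.12 rad) on the pocket's floor, its distance from the red end plate within 20 mm of the pocket centre's, all released and at rest; filled in turn, they stand in the reverse of the blue rack's order, counted from the red ends ((horizontal distance between yellow_vial and grey_mark between 0.018 and 0.058 m or horizontal distance between green_vial and grey_mark between 0.018 and 0.058 m or horizontal distance between black_vial and grey_mark between 0.018 and 0.058 m or horizontal distance between white_vial and grey_mark between 0.018 and 0.058 m) and (horizontal distance between yellow_vial and grey_mark between 0.068 and 0.108 m or horizontal distance between green_vial and grey_mark between 0.068 and 0.108 m or horizontal distance between black_vial and grey_mark between 0.068 and 0.108 m or horizontal distance between white_vial and grey_mark between 0.068 and 0.108 m) and (horizontal distance between yellow_vial and grey_mark between 0.118 and 0.158 m or horizontal distance between green_vial and grey_mark between 0.118 and 0.158 m or horizontal distance between black_vial and grey_mark between 0.118 and 0.158 m or horizontal distance between white_vial and grey_mark between 0.118 and 0.158 m) and (horizontal distance between yellow_vial and grey_mark between 0.168 and 0.208 m or horizontal distance between green_vial and grey_mark between 0.168 and 0.208 m or horizontal distance between black_vial and grey_mark between 0.168 and 0.208 m or horizontal distance between white_vial and grey_mark between 0.168 and 0.208 m) and height (world z) of yellow_vial between 0.002 and 0.009 m and height (world z) of green_vial between 0.002 and 0.009 m and height (world z) of black_vial between 0.002 and 0.009 m and height (world z) of white_vial between 0.002 and 0.009 m and angle between each of yellow_vial, green_vial, black_vial, white_vial's own z axis and vertical below 0.12 rad and linear speed of each of yellow_vial, green_vial, black_vial, white_vial below 0.02 m/s and angular speed of each of yellow_vial, green_vial, black_vial, white_vial below 0.2 rad/s); the robot touches nothing.
It fails at once if the culture dish or the specimen jar standing between the racks is shifted by more than 25 mm (distance of any of culture_dish, specimen_jar from where it was at the start of the episode above 0.025 m).
It fails at once if a vial is dropped (moves faster than 0.6 m/s while no finger touches it) ((linear speed of yellow_vial above 0.6 m/s and contact force between yellow_vial and the fingers below 0.01 N) or (linear speed of green_vial above 0.6 m/s and contact force between green_vial and the fingers below 0.01 N) or (linear speed of black_vial above 0.6 m/s and contact force between black_vial and the fingers below 0.01 N) or (linear speed of white_vial above 0.6 m/s and contact force between white_vial and the fingers below 0.01 N)).
It also fails if it takes over 120 s, if anything falls off the work surface, if the arm or the gripper's body presses on something with over 40 N, if the wrist force passes 120 N, or if a joint passes its speed limit or range.

## Working session

There is one attempt and no reset: what is moved stays moved. The work goes in short steps, Python scripts to look and compute and a tool call to move; the robot and the scene stay as the last step left them, time stands still between calls to the robot, and variables do not carry over. Pictures are saved under pics/ and viewed, at most 14 in all, crops included, and the job is handed in when it is done.

Besides the shell and the picture viewer there is one more tool, called after "Emit:" as name(argument=value, ...) on one line, values as JSON. step_arm: Moves the arm, as the interface text tells. Shift numbers are shares of 15 cm and turn numbers shares of 180 degrees, none past 1 either way. Its arguments: {"type":"object","properties":{"targets":{"type":"array","items":{"type":"array","items":{"type":"number"}}},"force":{"type":"number"}},"required":["targets"]}

```bash
mkdir -p pics; ls
python3 - <<'E'
from plant import bot
import cv2,numpy as np,pickle
d={}
for n in ("top","side","wrist"):
    r=bot.get_image(n); d[n]=r; cv2.imwrite(f"pics/{n}0.png",r["image"])
    print(n,np.round(r["camera_matrix"],1).tolist(),np.round(r["cam_to_world"],3).tolist(),[k for k in r])
pickle.dump(d,open("d0.pkl","wb"))
s=bot.sense();print(s)
E
```

```text
pics
top [[438.8, 0.0, 253.8], [0.0, 438.8, 188.2], [0.0, 0.0, 1.0]] [[0.007, 0.986, -0.166, 0.433], [-0.999, 0.001, -0.039, -0.031], [-0.038, 0.166, 0.985, 0.762], [0.0, 0.0, 0.0, 1.0]] ['image', 'camera_matrix', 'cam_to_world']
side [[358.9, 0.0, 254.7], [0.0, 358.9, 193.6], [0.0, 0.0, 1.0]] [[-0.973, 0.129, -0.193, 0.449], [-0.232, -0.507, 0.83, 0.53], [0.009, 0.852, 0.523, 0.383], [0.0, 0.0, 0.0, 1.0]] ['image', 'camera_matrix', 'cam_to_world']
wrist [[297.3, 0.0, 253.6], [0.0, 297.3, 195.1], [0.0, 0.0, 1.0]] [[0.299, -0.92, -0.253, 0.116], [0.954, 0.288, 0.081, 0.616], [-0.002, -0.266, 0.964, 0.382], [0.0, 0.0, 0.0, 1.0]] ['image', 'camera_matrix', 'cam_to_world']
{'time': 0.15, 'qpos': array([ 1.08749198e+00,  5.28253663e-01,  1.43360313e+00,  3.69902278e-06,
        1.18140028e+00, -1.78505357e-01]), 'qd': array([ 0.00070369, -0.00220603, -0.00336337, -0.00052832,  0.00047049,
        0.00118291]), 'tau': array([ 5.16880100e-04, -4.40429664e+01, -1.76842421e+01,  6.33369782e-02,
        5.52469154e-02, -1.17118338e-04]), 'tool_pos': array([0.18726424, 0.59567969, 0.20979736]), 'orientation': array([-3.13995529e+00, -2.98897405e-04,  2.83679201e+00]), 'force': array([-0.28429636, -0.26125612,  0.05370066]), 'wrist_torque': array([-0.02576841, -0.01920383, -0.02167918]), 'gripper_force': 0.0, 'grip_width': 0.08697562044132685}
```

View pics/top0.png

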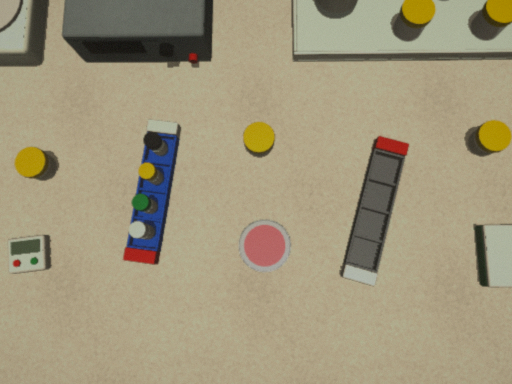

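View pics/side0.png

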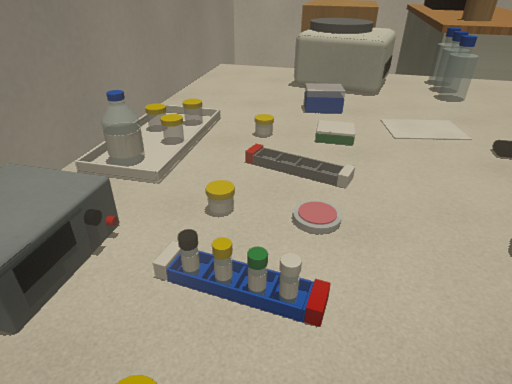

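The top view shows the blue rack from white plate (163,128) to red plate (140,256), with the vials from the red end being white, green, yellow and black. The grey rack has its red plate at (392,146) and white plate at (360,274). The dish is at (264,246) and the jar at (259,138). The side view shows the same things. I'll zoom in to pick points.

Run:
```python
import cv2,numpy as np,pickle
d=pickle.load(open("d0.pkl","rb"))
t,s=d["top"]["image"],d["side"]["image"]
def crop(im,x,y,w,h,k,name):
    c=cv2.resize(im[y:y+h,x:x+w],None,fx=k,fy=k,interpolation=cv2.INTER_CUBIC)
    for i in range(x-x%10+10,x+w,10):
        cv2.line(c,((i-x)*k,0),((i-x)*k,5 if i%50 else 15),(255,255,255),1); 
        if i%20==0: cv2.putText(c,str(i),((i-x)*k-10,18),0,.35,(0,0,0),1)
    for i in range(y-y%10+10,y+h,10):
        cv2.line(c,(0,(i-y)*k),(5,(i-y)*k),(255,255,255),1)
        if i%20==0: cv2.putText(c,str(i),(7,(i-y)*k+4),0,.35,(0,0,0),1)
    return c
a=crop(t,110,115,80,150,4,0);b=crop(t,335,130,80,160,4,0)
b=b[:600];cv2.imwrite("pics/t1.png",np.hstack([a,b]))
a=crop(s,150,225,190,100,4,0);cv2.imwrite("pics/s1.png",a)
a=crop(s,240,140,120,50,6,0);cv2.imwrite("pics/s2.png",a)
```

```text
(no output)
```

View pics/t1.png

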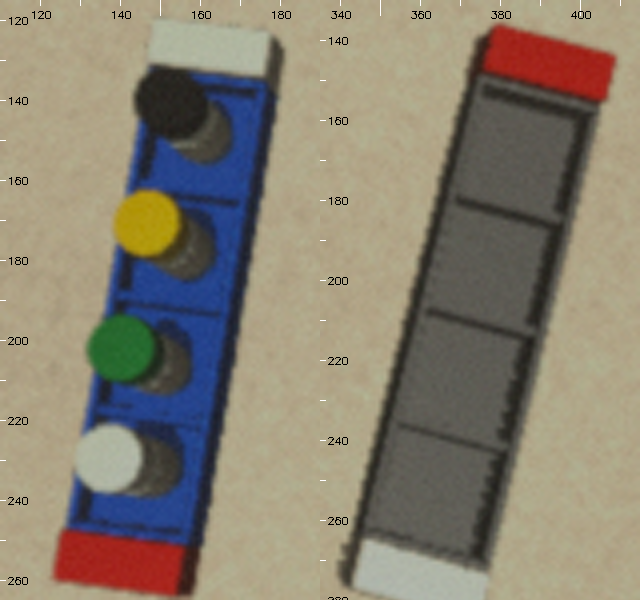

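View pics/s1.png

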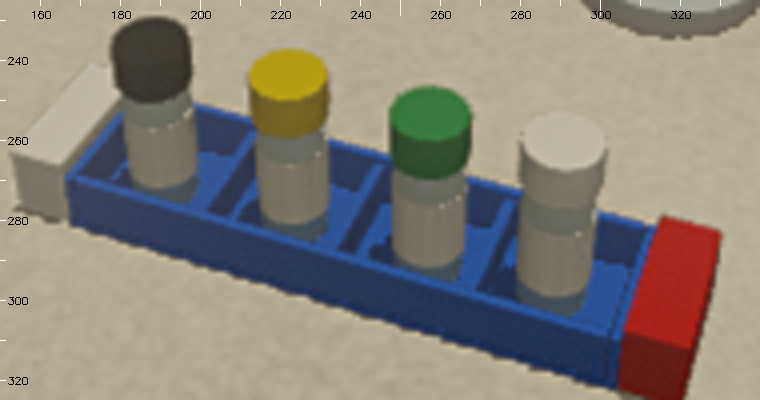

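View pics/s2.png

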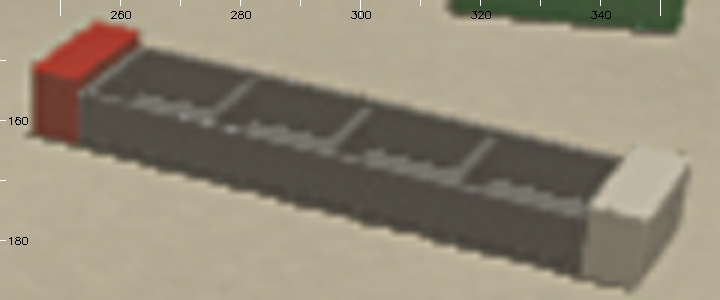

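Top view: cap tops at white (137,229.5), green (140.5,202), yellow (146.8,170.8) and black (152.5,140.8). Plate tops are at about (140.8,255.8) and (162.2,127.3) for the blue rack, and (392.3,145.7) and (360.4,275.2) for the grey. I've matched the same points in the side view and will triangulate them now.

```bash
cat > h.py <<'E'
import numpy as np,pickle,cv2
def ray(c,p):
    K,T=c["camera_matrix"],c["cam_to_world"]
    v=np.linalg.solve(K,[p[0],p[1],1.]); v=T[:3,:3]@[v[0],-v[1],-v[2]]
    return T[:3,3],v/np.linalg.norm(v)
def atz(c,p,z):
    o,v=ray(c,p); return o+v*(z-o[2])/v[2]
def tri(rs):
    A=sum(np.eye(3)-np.outer(v,v) for o,v in rs);b=sum((np.eye(3)-np.outer(v,v))@o for o,v in rs)
    X=np.linalg.solve(A,b);return X,max(np.linalg.norm((np.eye(3)-np.outer(v,v))@(X-o)) for o,v in rs)
E
python3 - <<'E'
from h import *
d=pickle.load(open("d0.pkl","rb"));t,s=d["top"],d["side"]
P={"white":((137,229.5),(291,260)),"green":((140.5,202),(257.5,253.8)),"yellow":((146.8,170.8),(222,243.8)),"black":((152.5,140.8),(188,235.5)),
"bred":((140.8,255.8),(318.7,295.5)),"bwht":((162.2,127.3),(169.2,253.8)),"gred":((392.3,145.7),(254.5,148.7)),"gwht":((360.4,275.2),(346.8,170.2)),
"dish":((264.5,245.5),(318,213)),"jar":((259,138),(220.5,189))}
for k,(a,b) in P.items():
    X,e=tri([ray(t,a),ray(s,b)]);z=.03 if k[1:] in("red","wht") else .074
    z={"dish":.0175,"jar":.05}.get(k,z)
    print(k,X.round(4),"res",round(e,4),"top@z",atz(t,a,z).round(4)[:2],"side@z",atz(s,b,z).round(4)[:2])
for r in "bg":
    A,B=atz(t,P[r+"red"][0],.03)[:2],atz(t,P[r+"wht"][0],.03)[:2];v=B-A;L=np.linalg.norm(v);u=v/L;c=(A+B)/2
    print(r,"len",L,"ang",np.arctan2(u[1],u[0]));[print(i+1,(c+u*(-.075+.05*i)).round(4)) for i in range(4)]
E
```

```text
white [0.4822 0.1813 0.0711] res 0.0002 top@z [0.4822 0.1804] side@z [0.4816 0.1846]
green [0.5266 0.1783 0.0696] res 0.0001 top@z [0.5261 0.177 ] side@z [0.5255 0.1833]
yellow [0.5779 0.1705 0.0699] res 0.0001 top@z [0.5771 0.1693] side@z [0.5761 0.1752]
black [0.6292 0.1639 0.069 ] res 0.0006 top@z [0.6272 0.1623] side@z [0.627  0.1696]
bred [0.4416 0.1872 0.0234] res 0.0001 top@z [0.4417 0.1853] side@z [0.4416 0.1935]
bwht [0.6656 0.16   0.0248] res 0.0 top@z [0.6639 0.1587] side@z [0.6624 0.1654]
gred [ 0.6305 -0.2392  0.0243] res 0.0005 top@z [ 0.6295 -0.2375] side@z [ 0.6271 -0.2268]
gwht [ 0.4127 -0.1774  0.0261] res 0.0001 top@z [ 0.4129 -0.1766] side@z [ 0.413  -0.1697]
dish [ 0.4598 -0.0206  0.0125] res 0.0008 top@z [ 0.4604 -0.0206] side@z [ 0.4588 -0.0131]
jar [ 0.6404 -0.0111  0.0422] res 0.0001 top@z [ 0.6382 -0.0113] side@z [0.6359 0.0013]
b len 0.22385540060990777 ang -0.1190499730393305
1 [0.4783 0.1809]
2 [0.528  0.1749]
3 [0.5776 0.169 ]
4 [0.6273 0.1631]
g len 0.2249868031504588 ang 2.8675164934898247
1 [ 0.5934 -0.2274]
2 [ 0.5453 -0.2139]
3 [ 0.4972 -0.2003]
4 [ 0.449  -0.1868]
```

```bash
cat >> h.py <<'E'
def plan(*wps):
    """wps: (x,y,z,yaw) world; prints rows in shares, relative to the present pose"""
    from plant import bot
    from scipy.spatial.transform import Rotation as R
    s=bot.sense();p=s["tool_pos"];A=R.from_euler("xyz",s["orientation"])
    print("t",round(s["time"],2),"at",p.round(4),s["orientation"].round(3),"w",round(s["grip_width"],4),"F",round(s["gripper_force"],1))
    for w in wps:
        B=R.from_euler("xyz",[np.pi,0,w[3]])
        print((A.inv()*B).as_rotvec().__truediv__(np.pi).round(3),(A.inv().apply(np.array(w[:3])-p)/.15).round(3))
E
python3 - <<'E'
from h import *
plan((.482,.180,.17,3.023),(.482,.180,.069,3.023))
E
```

```text
t 0.15 at [0.1873 0.5957 0.2098] [-3.14  -0.     2.837] w 0.087 F 0.0
[-0.001 -0.    -0.059] [-2.706 -2.053  0.268]
[-0.001 -0.    -0.059] [-2.706 -2.052  0.941]
```

Emit:
step_arm(targets=[[0, 0, 0, -0.3, -0.23, 0.04, 1], [0, 0, 0, -0.6, -0.46, 0.08, 1], [0, 0, 0, -0.9, -0.68, 0.1, 1], [0, 0, 0, -0.9, -0.68, 0.1, 1]], force=10)

```text
time: 0.65
tool_pos: [0.2872, 0.4554, 0.1951]
orientation: [-3.139, -0.0, 2.832]
force: [0.4, 0.8, 0.5]
grip_width: 0.0865
gripper_force: 0.0
```

Emit:
step_arm(targets=[[0, 0, 0, -0.3, -0.23, 0.04, 1], [0, 0, 0, -0.6, -0.46, 0.08, 1], [0, 0, 0, -0.9, -0.68, 0.1, 1], [0, 0, 0, -0.9, -0.68, 0.1, 1]])

```text
time: 1.15
tool_pos: [0.386, 0.3191, 0.1804]
orientation: [3.141, 0.0, 2.832]
force: [-0.3, 0.0, -0.6]
grip_width: 0.0867
gripper_force: 0.0
```

Emit:
step_arm(targets=[[0, 0, -0.03, -0.3, -0.23, 0, 1], [0, 0, -0.059, -0.6, -0.46, 0, 1], [0, 0, -0.059, -0.9, -0.69, 0, 1], [0, 0, -0.059, -0.9, -0.69, 0, 1], [0, 0, -0.059, -0.9, -0.69, 0, 1], [0, 0, -0.059, -0.9, -0.69, 0, 1]])

```text
time: 1.9
tool_pos: [0.4802, 0.1831, 0.1804]
orientation: [3.141, -0.001, 3.025]
force: [-0.2, -0.2, -0.0]
grip_width: 0.0871
gripper_force: 0.0
```

Run:
```python
from h import *
from plant import bot
r=bot.get_image("wrist");pickle.dump(r,open("w1.pkl","wb"))
cv2.imwrite("pics/w1.png",r["image"])
plan((.482,.180,.17,3.023),(.482,.180,.069,3.023))
# predicted fisheye pixel of the caps' tops
def fish(c,X):
    v=np.linalg.inv(c["cam_to_world"])@[*X,1];v=v[:3]*[1,-1,-1];K=c["camera_matrix"]
    th=np.arctan2(np.hypot(*v[:2]),v[2]);u=v[:2]/np.hypot(*v[:2]);return (K[0,0]*th*u+K[:2,2]).round(1)
for X in [(.482,.181,.074),(.526,.177,.074),(.577,.169,.074),(.628,.163,.074)]: print(fish(r,X))
```

```text
t 1.95 at [0.4804 0.183  0.1805] [ 3.141e+00 -1.000e-03  3.025e+00] w 0.0872 F 0.0
[ 0.    -0.     0.001] [-0.013 -0.018  0.07 ]
[ 0.    -0.     0.001] [-0.014 -0.018  0.744]
[253.1 194.5]
[254.2 236.3]
[252.3 279.5]
[252.3 316. ]
```

View pics/w1.png

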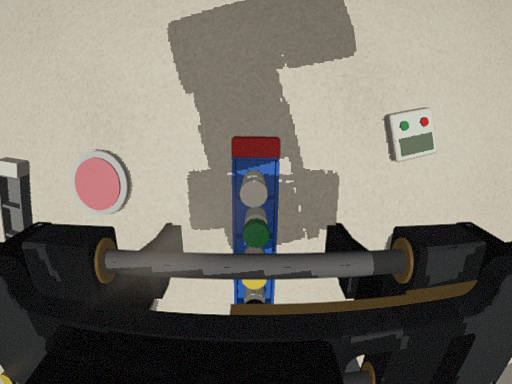

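The wrist view shows the white cap at (253,193) and the green at (256,233), within 3 px of the prediction. The row lies between the fingers, so I'll descend and grip.

Emit:
step_arm(targets=[[0, 0, 0, -0.01, -0.02, 0.2, 1], [0, 0, 0, -0.01, -0.02, 0.4, 1], [0, 0, 0, -0.01, -0.02, 0.6, 1], [0, 0, 0, -0.01, -0.02, 0.74, 1], [0, 0, 0, -0.01, -0.02, 0.74, 1], [0, 0, 0, -0.01, -0.02, 0.74, 1]])

```text
time: 2.7
tool_pos: [0.4829, 0.1789, 0.0702]
orientation: [3.141, 0.001, 3.023]
force: [-0.9, -0.1, 0.6]
grip_width: 0.0872
gripper_force: 0.0
```

Emit:
step_arm(targets=[[0, 0, 0, 0, 0, 0, 0.6], [0, 0, 0, 0, 0, 0, 0.45], [0, 0, 0, 0, 0, 0, 0.35], [0, 0, 0, 0, 0, 0, 0.2], [0, 0, 0, 0, 0, 0, 0.2], [0, 0, 0, 0, 0, 0, 0.2], [0, 0, 0, 0, 0, 0, 0.2]], force=10)

```text
time: 3.58
tool_pos: [0.4827, 0.1781, 0.0695]
orientation: [-3.142, -0.0, 3.022]
force: [-1.1, 0.5, -1.0]
grip_width: 0.0251
gripper_force: 0.0
```

Emit:
step_arm(targets=[[0, 0, 0, 0, 0, 0, 0.2], [0, 0, 0, 0, 0, 0, 0.2]])

```text
time: 3.82
tool_pos: [0.4827, 0.1781, 0.0695]
orientation: [-3.142, -0.0, 3.022]
force: [-1.0, 0.3, -0.6]
grip_width: 0.0179
gripper_force: 0.0
```

Run:
```python
from h import *
from plant import bot
plan()
a=bot.get_image("wrist")["image"];b=bot.get_image("side")["image"]
cv2.imwrite("pics/g1.png",np.hstack([cv2.resize(a[100:290,170:340],None,fx=2,fy=2,interpolation=2),cv2.resize(b[180:330,180:350],None,fx=2.54,fy=2.54,interpolation=2)[:380]]))
```

```text
t 3.83 at [0.4827 0.1781 0.0695] [-3.142 -0.     3.022] w 0.0179 F 0.0
```

View pics/g1.png

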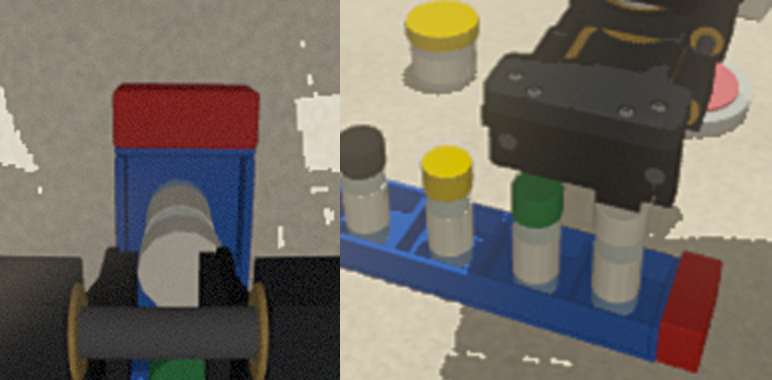

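The wrist view shows the fingers shut to 18 mm beside a white cap that hasn't moved, and the side view shows the vial still standing at (289,298). The grip missed, so I'll work out where the fingers really are.

Run:
```python
from h import *
from plant import bot
def fish(c,X):
    v=np.linalg.inv(c["cam_to_world"])@[*X,1];v=v[:3]*[1,-1,-1];K=c["camera_matrix"]
    th=np.arctan2(np.hypot(*v[:2]),v[2]);u=v[:2]/np.hypot(*v[:2]);return (K[0,0]*th*u+K[:2,2]).round(1)
r=bot.get_image("wrist");print("cam",r["cam_to_world"][:3,3].round(4), bot.finger_overhang)
p=bot.sense()["tool_pos"]
print("tcp",fish(r,p),"grasp",fish(r,p-[0,0,.006]),"tip",fish(r,p-[0,0,.025]))
for z in (.074,.05): print(z,[fish(r,(x,.181,z)).tolist() for x in (.468,.482,.496)],[fish(r,(.482,y,z)).tolist() for y in (.167,.195)])
im=r["image"].copy()
cv2.imwrite("pics/g2.png",cv2.resize(im[150:300,180:330],None,fx=4,fy=4,interpolation=2))
b=bot.get_image("top")["image"];cv2.imwrite("pics/g3.png",b)
```

```text
cam [0.4089 0.1856 0.2418] 0.025
tcp [255.8 236. ] grasp [255.7 232.3] tip [255.5 222. ]
0.074 [[257.7, 215.9], [260.3, 237.2], [262.7, 257.3]] [[237.7, 239.6], [282.9, 234.6]]
0.05 [[257.2, 204.1], [259.5, 223.3], [261.7, 241.7]] [[239.4, 225.5], [279.7, 221.0]]
```

View pics/g2.png

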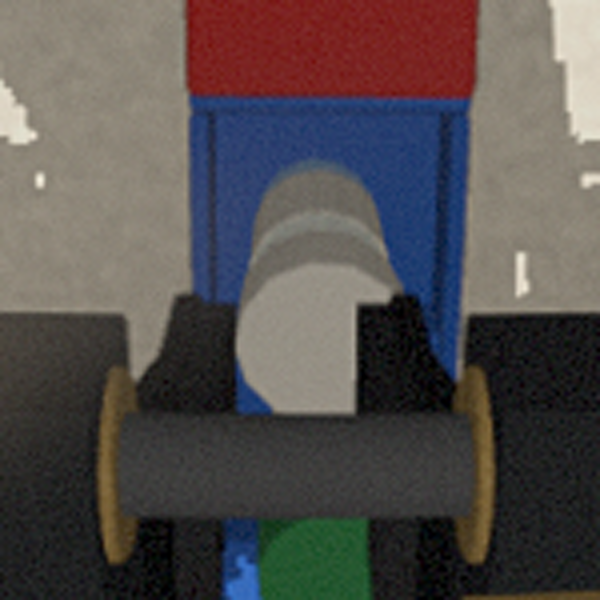

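The grasp geometry doesn't add up: the cap seems to sit below the fingertips. I'll open, back off to free space and measure the fingertips with the fixed cameras.

Emit:
step_arm(targets=[[0, 0, 0, 0, 0, 0, 0.5], [0, 0, 0, 0, 0, 0, 1], [0, 0, 0, 0, 0, 0, 1], [0, 0, 0, 0, 0, 0, 1], [0, 0, 0, 0, 0, -0.3, 1], [0, 0, 0, 0, 0, -0.6, 1], [0, 0, 0, 0, 0, -0.9, 1], [0, 0, 0, 0, 0, -0.9, 1]])

```text
time: 5.03
tool_pos: [0.4854, 0.1786, 0.2081]
orientation: [3.139, 0.009, 3.022]
force: [0.1, -1.4, -0.1]
grip_width: 0.0845
gripper_force: 0.0
```

Emit:
step_arm(targets=[[0, 0, 0, 0, -0.4, 0, 1], [0, 0, 0, 0, -0.8, 0, 1], [0, 0, 0, 0, -1, 0, 1], [0, 0, 0, 0, -1, 0, 1]])

```text
time: 5.52
tool_pos: [0.4639, 0.0277, 0.2035]
orientation: [3.141, -0.002, 3.018]
force: [-0.5, 1.5, -0.7]
grip_width: 0.087
gripper_force: 0.0
```

Emit:
step_arm(targets=[[0, 0, 0, -0.1, -0.4, 0, 0.5], [0, 0, 0, -0.2, -0.8, 0, 0.3], [0, 0, 0, -0.3, -0.9, 0, 0.3], [0, 0, 0, -0.3, -0.9, 0, 0.3], [0, 0, 0, -0.3, -0.9, 0, 0.3], [0, 0, 0, -0.3, -0.9, 0, 0.3]])

```text
time: 6.28
tool_pos: [0.4927, -0.1084, 0.2043]
orientation: [3.141, -0.001, 3.024]
force: [0.3, 0.8, 0.0]
grip_width: 0.0352
gripper_force: 0.0
```

Run:
```python
from h import *
from plant import bot
plan()
c={n:bot.get_image(n) for n in("side","top")};pickle.dump(c,open("d1.pkl","wb"))
p=bot.sense()["tool_pos"]
ims=[]
for n in c:
    r=c[n];T=np.linalg.inv(r["cam_to_world"]);im=r["image"].copy()
    def pr(X):
        v=T@[*X,1];q=r["camera_matrix"]@(v[:3]*[1,-1,-1]);return q[:2]/q[2]
    q0=pr(p);x0,y0=(q0-[50,60]).astype(int);k=4
    ci=cv2.resize(im[y0:y0+120,x0:x0+100],None,fx=k,fy=k,interpolation=2)
    for X,col in((p,(0,255,0)),(p-[0,0,.006],(255,255,0)),(p-[0,0,.025],(0,0,255))):
        q=((pr(X)-[x0,y0])*k).astype(int);cv2.circle(ci,tuple(int(a) for a in q),3,col,-1)
    print(n,x0,y0);ims.append(ci)
cv2.imwrite("pics/f1.png",np.hstack(ims))
```

```text
t 6.28 at [ 0.4927 -0.1084  0.2043] [ 3.141e+00 -1.000e-03  3.024e+00] w 0.0352 F 0.0
side 263 32
top 282 154
```

View pics/f1.png

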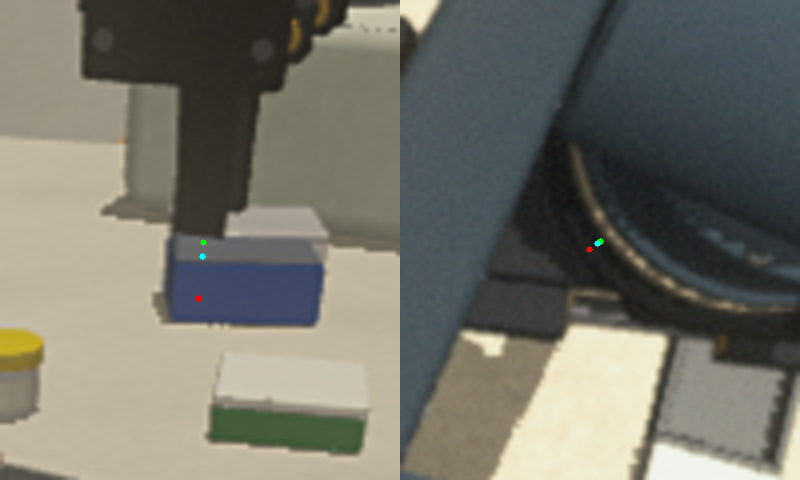

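The side view shows the finger end at crop (200,237), pixel (313,91). That is about 4 cm above where the reported pose puts the tips (crop row 299). So the tool really sits higher than reported. I'll quantify it.

Run:
```python
from h import *
d=pickle.load(open("d1.pkl","rb"));s=d["side"]
p=np.array([.4927,-.1084,.2043])
o,v=ray(s,(313,91.25))
for off in (.018,.024,.0326):
    X=o+v*(p[1]+off-o[1])/v[1];print("near tip",off,X.round(4),"tip-tcp z",round(X[2]-p[2],4))
o,v=ray(s,(263+236/4,32+210/4))   # far finger tip, near edge
for off in (-.018,-.024,-.0326):
    X=o+v*(p[1]+off-o[1])/v[1];print("far tip",off,X.round(4),round(X[2]-p[2],4))
o,v=ray(s,(263+180/4,32+85/4))   # body lower edge
for off in (.095,):
    X=o+v*(p[1]+off-o[1])/v[1];print("body",off,X.round(4),round(X[2]-p[2],4))
```

```text
near tip 0.018 [ 0.4934 -0.0904  0.2121] tip-tcp z 0.0078
near tip 0.024 [ 0.493  -0.0844  0.2137] tip-tcp z 0.0094
near tip 0.0326 [ 0.4923 -0.0758  0.2161] tip-tcp z 0.0118
far tip -0.018 [ 0.4812 -0.1264  0.2152] 0.0109
far tip -0.024 [ 0.4815 -0.1324  0.2137] 0.0094
far tip -0.0326 [ 0.4819 -0.141   0.2115] 0.0072
body 0.095 [ 0.5    -0.0134  0.2865] 0.0822
```

The fingertips are about 10 mm above the reported TCP height rather than 25 mm below it. The body bottom is off by the same amount (82 mm above instead of 45). So reported z reads about 35 mm low, while x and y agree. I'll grasp at reported z ≈ 0.036.

Run:
```python
from h import *
plan((.482,.180,.15,3.023),(.482,.180,.036,3.023))
```

```text
t 6.38 at [ 0.493  -0.1089  0.2045] [ 3.141e+00 -1.000e-03  3.024e+00] w 0.0296 F 0.0
[ 0. -0.  0.] [0.299 1.904 0.364]
[ 0. -0.  0.] [0.298 1.903 1.124]
```

Emit:
step_arm(targets=[[0, 0, 0, 0.05, 0.4, 0.1, 0.6], [0, 0, 0, 0.1, 0.8, 0.2, 0.9], [0, 0, 0, 0.15, 0.95, 0.2, 1], [0, 0, 0, 0.15, 0.95, 0.2, 1]])

```text
time: 6.88
tool_pos: [0.487, 0.0361, 0.1745]
orientation: [3.142, -0.001, 3.026]
force: [0.9, -0.0, -0.5]
grip_width: 0.0616
gripper_force: 0.0
```

Emit:
step_arm(targets=[[0, 0, 0, 0.05, 0.4, 0.1, 1], [0, 0, 0, 0.1, 0.8, 0.16, 1], [0, 0, 0, 0.15, 0.95, 0.16, 1], [0, 0, 0, 0.15, 0.95, 0.16, 1], [0, 0, 0, 0.15, 0.95, 0.16, 1], [0, 0, 0, 0.15, 0.95, 0.16, 1]])

```text
time: 7.62
tool_pos: [0.4833, 0.1768, 0.1508]
orientation: [-3.141, 0.001, 3.02]
force: [0.4, -0.2, 0.5]
grip_width: 0.0868
gripper_force: 0.0
```

Run:
```python
from h import *
plan((.482,.180,.036,3.023))
```

```text
t 7.62 at [0.4833 0.1768 0.1508] [-3.141e+00  1.000e-03  3.020e+00] w 0.0868 F 0.0
[-0.     0.    -0.001] [0.012 0.02  0.765]
```

Emit:
step_arm(targets=[[0, 0, 0, 0.01, 0.02, 0.2, 1], [0, 0, 0, 0.01, 0.02, 0.4, 1], [0, 0, 0, 0.01, 0.02, 0.55, 1], [0, 0, 0, 0.01, 0.02, 0.65, 1], [0, 0, 0, 0.01, 0.02, 0.72, 1], [0, 0, 0, 0.01, 0.02, 0.76, 1], [0, 0, 0, 0.01, 0.02, 0.76, 1], [0, 0, 0, 0.01, 0.02, 0.76, 1]])

```text
time: 8.62
tool_pos: [0.482, 0.1814, 0.037]
orientation: [3.141, 0.001, 3.022]
force: [-0.0, -0.3, 0.1]
grip_width: 0.0871
gripper_force: 0.0
```

Emit:
step_arm(targets=[[0, 0, 0, 0, 0, 0, 0.6], [0, 0, 0, 0, 0, 0, 0.45], [0, 0, 0, 0, 0, 0, 0.35], [0, 0, 0, 0, 0, 0, 0.2], [0, 0, 0, 0, 0, 0, 0.2], [0, 0, 0, 0, 0, 0, 0.2], [0, 0, 0, 0, 0, 0, 0.2], [0, 0, 0, 0, 0, 0, 0.2]], force=10)

```text
time: 9.62
tool_pos: [0.4816, 0.1813, 0.0365]
orientation: [-3.142, -0.0, 3.022]
force: [0.3, -0.3, -0.5]
grip_width: 0.0277
gripper_force: 10.0
```

The grip holds at 27.7 mm and 10 N. Lifting.

Emit:
step_arm(targets=[[0, 0, 0, 0, 0, -0.1, 0.2], [0, 0, 0, 0, 0, -0.3, 0.2], [0, 0, 0, 0, 0, -0.55, 0.2], [0, 0, 0, 0, 0, -0.75, 0.2], [0, 0, 0, 0, 0, -0.8, 0.2], [0, 0, 0, 0, 0, -0.8, 0.2], [0, 0, 0, 0, 0, -0.8, 0.2]])

```text
time: 10.5
tool_pos: [0.4806, 0.1811, 0.1555]
orientation: [-3.141, -0.003, 3.022]
force: [0.1, 0.1, 0.5]
grip_width: 0.0273
gripper_force: 10.0
```

Run:
```python
from h import *
plan((.449,-.1868,.157,2.868))
```

```text
t 10.5 at [0.4806 0.1811 0.1555] [-3.141e+00 -3.000e-03  3.022e+00] w 0.0273 F 10.0
[-0.    -0.001  0.049] [-0.084 -2.46  -0.009]
```

Emit:
step_arm(targets=[[0, 0, 0, 0, -0.12, 0, 0.2], [0, 0, 0, -0.01, -0.35, 0, 0.2], [0, 0, 0, -0.02, -0.6, 0, 0.2], [0, 0, 0, -0.03, -0.82, 0, 0.2]])

```text
time: 11.0
tool_pos: [0.4703, 0.0566, 0.1557]
orientation: [-3.141, -0.002, 3.022]
force: [-0.1, -0.4, 0.4]
grip_width: 0.0274
gripper_force: 10.0
```

Emit:
step_arm(targets=[[0, 0, 0, 0, -0.22, 0, 0.2], [0, 0, 0, -0.01, -0.44, 0, 0.2], [0, 0, 0, -0.02, -0.65, 0, 0.2], [0, 0, 0, -0.03, -0.82, 0, 0.2]])

```text
time: 11.5
tool_pos: [0.46, -0.066, 0.1558]
orientation: [3.142, -0.002, 3.021]
force: [0.9, 0.2, -0.3]
grip_width: 0.0275
gripper_force: 10.0
```

Emit:
step_arm(targets=[[0, 0, 0.01, 0, -0.2, 0, 0.2], [0, 0, 0.02, -0.01, -0.4, 0, 0.2], [0, 0, 0.03, -0.02, -0.6, 0, 0.2], [0, 0, 0.04, -0.03, -0.75, 0, 0.2], [0, 0, 0.049, -0.03, -0.82, 0, 0.2], [0, 0, 0.049, -0.03, -0.82, 0, 0.2], [0, 0, 0.049, -0.03, -0.82, 0, 0.2], [0, 0, 0.049, -0.03, -0.82, 0, 0.2]])

```text
time: 12.5
tool_pos: [0.4508, -0.1858, 0.1565]
orientation: [3.141, -0.001, 2.869]
force: [0.5, 0.0, -0.6]
grip_width: 0.0275
gripper_force: 10.0
```

Run:
```python
from h import *
from plant import bot
plan((.449,-.1868,.037,2.868))
a=bot.get_image("wrist")["image"];b=bot.get_image("side")["image"];cv2.imwrite("pics/c1.png",np.hstack([cv2.resize(a[100:300,130:380],None,fx=1.6,fy=1.6),cv2.resize(b[80:200,230:380],None,fx=2.66,fy=2.66)[:320]]))
```

```text
t 12.5 at [ 0.4508 -0.1858  0.1565] [ 3.141e+00 -1.000e-03  2.869e+00] w 0.0275 F 10.0
[ 0. -0.  0.] [ 0.01  -0.01   0.797]Traceback (most recent call last):
  File "<stdin>", line 4, in <module>
    return _nx.concatenate(arrs, 1, dtype=dtype, casting=casting)
           ~~~~~~~~~~~~~~~^^^^^^^^^^^^^^^^^^^^^^^^^^^^^^^^^^^^^^^
ValueError: all the input array dimensions except for the concatenation axis must match exactly, but along dimension 0, the array at index 0 has size 320 and the array at index 1 has size 319
```

Run:
```python
from h import *
from plant import bot
a=bot.get_image("wrist")["image"];b=bot.get_image("side")["image"];cv2.imwrite("pics/c1.png",np.hstack([cv2.resize(a[100:300,130:380],(400,320)),cv2.resize(b[80:200,230:380],(400,320))]))
```

```text
(no output)
```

View pics/c1.png

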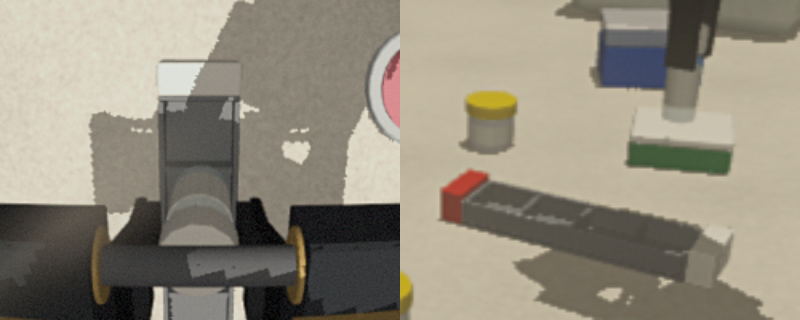

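The white vial hangs upright between the fingers (side crop (683,90)), centred across the grey row and over its white end. I'll lower it slowly and release.

Emit:
step_arm(targets=[[0, 0, 0, 0.01, -0.01, 0.15, 0.2], [0, 0, 0, 0.01, -0.01, 0.35, 0.2], [0, 0, 0, 0.01, -0.01, 0.52, 0.2], [0, 0, 0, 0.01, -0.01, 0.65, 0.2], [0, 0, 0, 0.01, -0.01, 0.73, 0.2], [0, 0, 0, 0.01, -0.01, 0.77, 0.2], [0, 0, 0, 0.01, -0.01, 0.79, 0.2], [0, 0, 0, 0.01, -0.01, 0.79, 0.2]])

```text
time: 13.7
tool_pos: [0.4494, -0.1879, 0.0383]
orientation: [-3.141, 0.001, 2.868]
force: [-0.9, -0.1, -0.7]
grip_width: 0.0276
gripper_force: 10.0
```

Emit:
step_arm(targets=[[0, 0, 0, 0, 0, 0.005, 0.2], [0, 0, 0, 0, 0, 0.005, 0.2], [0, 0, 0, 0, 0, 0.005, 0.2]])

```text
time: 14.08
tool_pos: [0.4493, -0.1878, 0.0375]
orientation: [-3.141, 0.0, 2.868]
force: [-0.0, -0.3, -0.6]
grip_width: 0.0276
gripper_force: 10.0
```

Emit:
step_arm(targets=[[0, 0, 0, 0, 0, 0.005, 0.35], [0, 0, 0, 0, 0, 0.005, 0.5], [0, 0, 0, 0, 0, 0.005, 0.75], [0, 0, 0, 0, 0, 0.005, 1], [0, 0, 0, 0, 0, 0.005, 1], [0, 0, 0, 0, 0, -0.25, 1], [0, 0, 0, 0, 0, -0.6, 1], [0, 0, 0, 0, 0, -0.8, 1]])

```text
time: 15.08
tool_pos: [0.4498, -0.1881, 0.1595]
orientation: [-3.141, 0.003, 2.868]
force: [0.3, -0.6, -0.4]
grip_width: 0.0849
gripper_force: 0.0
```

Run:
```python
from h import *
from plant import bot
r=bot.get_image("top");s=bot.get_image("side")
cv2.imwrite("pics/p1.png",np.hstack([cv2.resize(r["image"],(400,300)),cv2.resize(s["image"][80:230,200:400],(400,300))]))
plan((.5266,.1775,.155,3.023))
```

```text
t 15.18 at [ 0.4512 -0.1891  0.1605] [-3.139  0.007  2.868] w 0.0866 F 0.0
[-0.001  0.002 -0.049] [0.175 2.489 0.029]
```

View pics/p1.png

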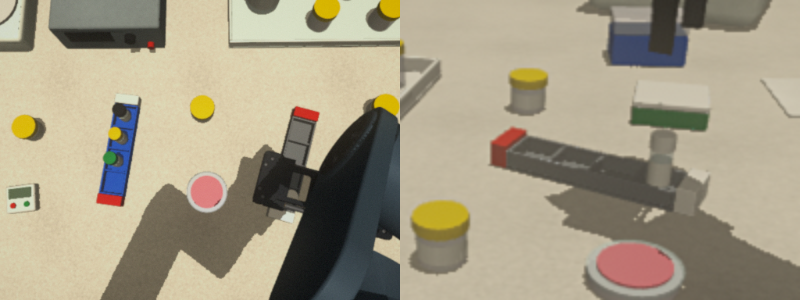

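The white vial stands upright in pocket 4 (side crop (660,160)), and the others haven't moved. Green is next.

Emit:
step_arm(targets=[[0, 0, 0, 0.02, 0.3, 0.01, 1], [0, 0, 0, 0.04, 0.6, 0.01, 1], [0, 0, 0, 0.06, 0.83, 0.01, 1]])

```text
time: 15.55
tool_pos: [0.4733, -0.0636, 0.1546]
orientation: [3.141, -0.002, 2.868]
force: [0.8, -0.4, -0.6]
grip_width: 0.0869
gripper_force: 0.0
```

Emit:
step_arm(targets=[[0, 0, 0, 0.02, 0.3, 0.01, 1], [0, 0, 0, 0.04, 0.6, 0.01, 1], [0, 0, 0, 0.06, 0.83, 0.01, 1]])

```text
time: 15.92
tool_pos: [0.4983, 0.0587, 0.153]
orientation: [-3.141, -0.002, 2.869]
force: [-0.3, -0.3, -0.2]
grip_width: 0.087
gripper_force: 0.0
```

Emit:
step_arm(targets=[[0, 0, -0.02, 0.02, 0.3, 0.01, 1], [0, 0, -0.04, 0.04, 0.6, 0.01, 1], [0, 0, -0.049, 0.06, 0.83, 0.01, 1], [0, 0, -0.049, 0.06, 0.83, 0.01, 1], [0, 0, -0.049, 0.06, 0.83, 0.01, 1], [0, 0, -0.049, 0.06, 0.83, 0.01, 1]])

```text
time: 16.68
tool_pos: [0.5235, 0.178, 0.1523]
orientation: [-3.141, -0.001, 3.021]
force: [0.4, 0.1, 0.3]
grip_width: 0.0868
gripper_force: 0.0
```

Run:
```python
from h import *
plan((.5266,.1775,.036,3.023))
```

```text
t 16.68 at [0.5235 0.178  0.1523] [-3.141e+00 -1.000e-03  3.021e+00] w 0.0868 F 0.0
[-0.    -0.    -0.001] [-0.022 -0.001  0.775]
```

Emit:
step_arm(targets=[[0, 0, 0, -0.02, 0, 0.2, 1], [0, 0, 0, -0.02, 0, 0.4, 1], [0, 0, 0, -0.02, 0, 0.55, 1], [0, 0, 0, -0.02, 0, 0.65, 1], [0, 0, 0, -0.02, 0, 0.73, 1], [0, 0, 0, -0.02, 0, 0.77, 1], [0, 0, 0, -0.02, 0, 0.77, 1], [0, 0, 0, -0.02, 0, 0.77, 1]])

```text
time: 17.68
tool_pos: [0.5274, 0.179, 0.0379]
orientation: [3.141, 0.001, 3.022]
force: [0.9, 0.1, -0.2]
grip_width: 0.0869
gripper_force: 0.0
```

Emit:
step_arm(targets=[[0, 0, 0, 0, 0, 0, 0.6], [0, 0, 0, 0, 0, 0, 0.45], [0, 0, 0, 0, 0, 0, 0.35], [0, 0, 0, 0, 0, 0, 0.2], [0, 0, 0, 0, 0, 0, 0.2], [0, 0, 0, 0, 0, 0, 0.2], [0, 0, 0, 0, 0, 0, 0.2], [0, 0, 0, 0, 0, 0, 0.2]], force=10)

```text
time: 18.68
tool_pos: [0.527, 0.1788, 0.0373]
orientation: [-3.142, -0.0, 3.022]
force: [0.0, 0.9, 0.1]
grip_width: 0.0277
gripper_force: 10.0
```

Emit:
step_arm(targets=[[0, 0, 0, 0, 0, -0.1, 0.2], [0, 0, 0, 0, 0, -0.3, 0.2], [0, 0, 0, 0, 0, -0.55, 0.2], [0, 0, 0, 0, 0, -0.75, 0.2], [0, 0, 0, 0, 0, -0.8, 0.2], [0, 0, 0, 0, 0, -0.8, 0.2], [0, 0, 0, 0, 0, -0.8, 0.2]])

```text
time: 19.55
tool_pos: [0.5259, 0.1787, 0.1561]
orientation: [-3.141, -0.003, 3.022]
force: [0.1, 0.5, -0.2]
grip_width: 0.0276
gripper_force: 10.0
```

Run:
```python
from h import *
plan((.4972,-.2003,.157,2.868))
```

```text
t 19.55 at [0.5259 0.1787 0.1561] [-3.141e+00 -3.000e-03  3.022e+00] w 0.0276 F 10.0
[-0.    -0.001  0.049] [-0.111 -2.531 -0.005]
```

Emit:
step_arm(targets=[[0, 0, 0, 0, -0.12, 0, 0.2], [0, 0, 0, -0.01, -0.35, 0, 0.2], [0, 0, 0, -0.02, -0.6, 0, 0.2], [0, 0, 0, -0.04, -0.84, 0, 0.2]])

```text
time: 20.05
tool_pos: [0.5168, 0.051, 0.1564]
orientation: [-3.141, -0.002, 3.022]
force: [0.9, -0.5, -1.2]
grip_width: 0.0278
gripper_force: 10.0
```

Emit:
step_arm(targets=[[0, 0, 0, 0, -0.22, 0, 0.2], [0, 0, 0, -0.01, -0.44, 0, 0.2], [0, 0, 0, -0.02, -0.65, 0, 0.2], [0, 0, 0, -0.04, -0.84, 0, 0.2]])

```text
time: 20.55
tool_pos: [0.5076, -0.0747, 0.1565]
orientation: [3.141, -0.002, 3.021]
force: [1.0, 0.5, -0.4]
grip_width: 0.0275
gripper_force: 10.0
```

Emit:
step_arm(targets=[[0, 0, 0.01, 0, -0.2, 0, 0.2], [0, 0, 0.02, -0.01, -0.4, 0, 0.2], [0, 0, 0.03, -0.02, -0.6, 0, 0.2], [0, 0, 0.04, -0.03, -0.75, 0, 0.2], [0, 0, 0.049, -0.03, -0.85, 0, 0.2], [0, 0, 0.049, -0.03, -0.85, 0, 0.2], [0, 0, 0.049, -0.03, -0.85, 0, 0.2], [0, 0, 0.049, -0.03, -0.85, 0, 0.2]])

```text
time: 21.55
tool_pos: [0.498, -0.1989, 0.1573]
orientation: [3.141, -0.001, 2.869]
force: [-0.8, 0.5, 0.1]
grip_width: 0.0274
gripper_force: 10.0
```

Run:
```python
from h import *
plan((.4972,-.2003,.038,2.868))
```

```text
t 21.55 at [ 0.498  -0.1989  0.1573] [ 3.141e+00 -1.000e-03  2.869e+00] w 0.0274 F 10.0
[ 0. -0.  0.] [ 0.002 -0.01   0.795]
```

Emit:
step_arm(targets=[[0, 0, 0, 0, -0.01, 0.15, 0.2], [0, 0, 0, 0, -0.01, 0.35, 0.2], [0, 0, 0, 0, -0.01, 0.52, 0.2], [0, 0, 0, 0, -0.01, 0.65, 0.2], [0, 0, 0, 0, -0.01, 0.73, 0.2], [0, 0, 0, 0, -0.01, 0.77, 0.2], [0, 0, 0, 0, -0.01, 0.795, 0.2], [0, 0, 0, 0, -0.01, 0.795, 0.2]])

```text
time: 22.55
tool_pos: [0.4979, -0.2014, 0.0383]
orientation: [-3.141, 0.001, 2.868]
force: [-0.0, -0.2, -1.2]
grip_width: 0.0277
gripper_force: 10.0
```

Emit:
step_arm(targets=[[0, 0, 0, 0, 0, 0, 0.2], [0, 0, 0, 0, 0, 0, 0.2]])

```text
time: 22.8
tool_pos: [0.498, -0.2015, 0.0385]
orientation: [-3.141, 0.001, 2.868]
force: [-0.2, -0.3, 0.5]
grip_width: 0.027
gripper_force: 10.0
```

Emit:
step_arm(targets=[[0, 0, 0, 0, 0, 0, 0.35], [0, 0, 0, 0, 0, 0, 0.5], [0, 0, 0, 0, 0, 0, 0.75], [0, 0, 0, 0, 0, 0, 1], [0, 0, 0, 0, 0, 0, 1], [0, 0, 0, 0, 0, -0.25, 1], [0, 0, 0, 0, 0, -0.6, 1], [0, 0, 0, 0, 0, -0.8, 1]])

```text
time: 23.8
tool_pos: [0.4985, -0.2018, 0.1604]
orientation: [-3.141, 0.003, 2.868]
force: [-0.4, 0.2, -0.3]
grip_width: 0.0851
gripper_force: 0.0
```

Run:
```python
from h import *
from plant import bot
r=bot.get_image("top");s=bot.get_image("side")
cv2.imwrite("pics/p2.png",np.hstack([cv2.resize(r["image"],(400,300)),cv2.resize(s["image"][80:230,200:400],(400,300))]))
plan((.5775,.170,.155,3.023))
```

```text
t 23.9 at [ 0.5    -0.2027  0.1616] [-3.139  0.008  2.868] w 0.0865 F 0.0
[-0.001  0.002 -0.049] [0.173 2.532 0.036]
```

View pics/p2.png

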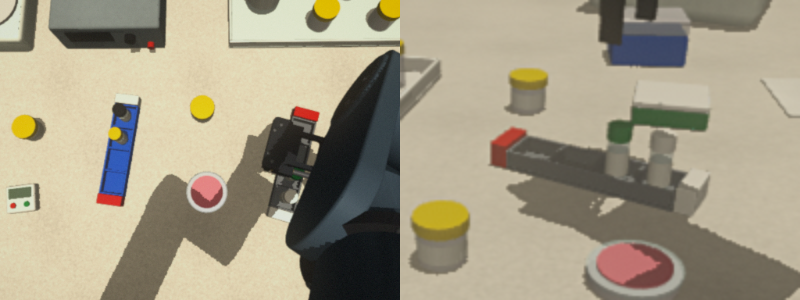

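The green and white vials stand upright in pockets 3 and 4 (side crop (618,150) and (660,160)). Yellow is next.

Emit:
step_arm(targets=[[0, 0, 0, 0.02, 0.3, 0.01, 1], [0, 0, 0, 0.04, 0.6, 0.01, 1], [0, 0, 0, 0.05, 0.84, 0.01, 1]])

```text
time: 24.28
tool_pos: [0.5236, -0.0762, 0.1552]
orientation: [3.141, -0.003, 2.868]
force: [0.6, -0.5, -0.4]
grip_width: 0.0872
gripper_force: 0.0
```

Emit:
step_arm(targets=[[0, 0, 0, 0.02, 0.3, 0.01, 1], [0, 0, 0, 0.04, 0.6, 0.01, 1], [0, 0, 0, 0.05, 0.84, 0.01, 1]])

```text
time: 24.65
tool_pos: [0.5505, 0.0472, 0.1536]
orientation: [-3.141, -0.003, 2.869]
force: [1.3, -0.2, 0.1]
grip_width: 0.0864
gripper_force: 0.0
```

Emit:
step_arm(targets=[[0, 0, -0.02, 0.02, 0.3, 0.01, 1], [0, 0, -0.04, 0.04, 0.6, 0.01, 1], [0, 0, -0.049, 0.05, 0.84, 0.01, 1], [0, 0, -0.049, 0.05, 0.84, 0.01, 1], [0, 0, -0.049, 0.05, 0.84, 0.01, 1], [0, 0, -0.049, 0.05, 0.84, 0.01, 1]])

```text
time: 25.4
tool_pos: [0.5776, 0.1675, 0.153]
orientation: [-3.141, -0.001, 3.021]
force: [-0.4, -0.0, 0.4]
grip_width: 0.0868
gripper_force: 0.0
```

Run:
```python
from h import *
plan((.5775,.170,.036,3.023))
```

```text
t 25.4 at [0.5776 0.1675 0.153 ] [-3.141e+00 -1.000e-03  3.021e+00] w 0.0868 F 0.0
[-0.    -0.    -0.001] [0.002 0.017 0.78 ]
```

Emit:
step_arm(targets=[[0, 0, 0, 0, 0.01, 0.2, 1], [0, 0, 0, 0, 0.01, 0.4, 1], [0, 0, 0, 0, 0.01, 0.55, 1], [0, 0, 0, 0, 0.01, 0.65, 1], [0, 0, 0, 0, 0.01, 0.73, 1], [0, 0, 0, 0, 0.01, 0.775, 1], [0, 0, 0, 0, 0.01, 0.775, 1], [0, 0, 0, 0, 0.01, 0.775, 1]])

```text
time: 26.4
tool_pos: [0.5788, 0.1703, 0.0379]
orientation: [3.141, 0.001, 3.022]
force: [-1.0, 0.1, -0.4]
grip_width: 0.0873
gripper_force: 0.0
```

Emit:
step_arm(targets=[[0, 0, 0, 0, 0, 0, 0.6], [0, 0, 0, 0, 0, 0, 0.45], [0, 0, 0, 0, 0, 0, 0.35], [0, 0, 0, 0, 0, 0, 0.2], [0, 0, 0, 0, 0, 0, 0.2], [0, 0, 0, 0, 0, 0, 0.2], [0, 0, 0, 0, 0, 0, 0.2], [0, 0, 0, 0, 0, 0, 0.2]], force=10)

```text
time: 27.4
tool_pos: [0.5783, 0.1702, 0.0373]
orientation: [-3.142, -0.0, 3.022]
force: [0.8, 0.7, -0.1]
grip_width: 0.0278
gripper_force: 10.0
```

Emit:
step_arm(targets=[[0, 0, 0, 0, 0, -0.1, 0.2], [0, 0, 0, 0, 0, -0.3, 0.2], [0, 0, 0, 0, 0, -0.55, 0.2], [0, 0, 0, 0, 0, -0.75, 0.2], [0, 0, 0, 0, 0, -0.8, 0.2], [0, 0, 0, 0, 0, -0.8, 0.2], [0, 0, 0, 0, 0, -0.8, 0.2]])

```text
time: 28.28
tool_pos: [0.5773, 0.17, 0.156]
orientation: [-3.141, -0.003, 3.022]
force: [-0.1, 0.4, -0.3]
grip_width: 0.0274
gripper_force: 10.0
```

Run:
```python
from h import *
plan((.5453,-.2139,.157,2.868))
```

```text
t 28.27 at [0.5773 0.17   0.156 ] [-3.141e+00 -3.000e-03  3.022e+00] w 0.0274 F 10.0
[-0.    -0.001  0.049] [-0.094 -2.567 -0.005]
```

Emit:
step_arm(targets=[[0, 0, 0, 0, -0.12, 0, 0.2], [0, 0, 0, -0.01, -0.35, 0, 0.2], [0, 0, 0, -0.02, -0.6, 0, 0.2], [0, 0, 0, -0.03, -0.85, 0, 0.2]])

```text
time: 28.78
tool_pos: [0.5666, 0.0409, 0.1564]
orientation: [-3.141, -0.002, 3.022]
force: [0.7, -0.4, 0.4]
grip_width: 0.0276
gripper_force: 10.0
```

Emit:
step_arm(targets=[[0, 0, 0, 0, -0.22, 0, 0.2], [0, 0, 0, -0.01, -0.44, 0, 0.2], [0, 0, 0, -0.02, -0.65, 0, 0.2], [0, 0, 0, -0.03, -0.85, 0, 0.2]])

```text
time: 29.28
tool_pos: [0.5556, -0.0861, 0.1564]
orientation: [-3.142, -0.002, 3.021]
force: [-0.1, 0.2, 0.5]
grip_width: 0.0279
gripper_force: 10.0
```

Emit:
step_arm(targets=[[0, 0, 0.01, 0, -0.2, 0, 0.2], [0, 0, 0.02, -0.01, -0.4, 0, 0.2], [0, 0, 0.03, -0.02, -0.6, 0, 0.2], [0, 0, 0.04, -0.03, -0.75, 0, 0.2], [0, 0, 0.049, -0.03, -0.865, 0, 0.2], [0, 0, 0.049, -0.03, -0.865, 0, 0.2], [0, 0, 0.049, -0.03, -0.865, 0, 0.2], [0, 0, 0.049, -0.03, -0.865, 0, 0.2]])

```text
time: 30.28
tool_pos: [0.5458, -0.2124, 0.1573]
orientation: [3.141, -0.0, 2.87]
force: [0.0, 0.3, -0.5]
grip_width: 0.0275
gripper_force: 10.0
```

Run:
```python
from h import *
plan((.5453,-.2139,.038,2.868))
```

```text
t 30.27 at [ 0.5458 -0.2124  0.1573] [ 3.141 -0.     2.87 ] w 0.0275 F 10.0
[ 0. -0.  0.] [ 0.    -0.011  0.795]
```

Emit:
step_arm(targets=[[0, 0, 0, 0, -0.01, 0.15, 0.2], [0, 0, 0, 0, -0.01, 0.35, 0.2], [0, 0, 0, 0, -0.01, 0.52, 0.2], [0, 0, 0, 0, -0.01, 0.65, 0.2], [0, 0, 0, 0, -0.01, 0.73, 0.2], [0, 0, 0, 0, -0.01, 0.77, 0.2], [0, 0, 0, 0, -0.01, 0.795, 0.2], [0, 0, 0, 0, -0.01, 0.795, 0.2]])

```text
time: 31.28
tool_pos: [0.5457, -0.215, 0.0384]
orientation: [-3.141, 0.001, 2.868]
force: [-0.4, 0.0, -0.4]
grip_width: 0.0273
gripper_force: 10.0
```

Emit:
step_arm(targets=[[0, 0, 0, 0, 0, 0, 0.2], [0, 0, 0, 0, 0, 0, 0.2]])

```text
time: 31.52
tool_pos: [0.5457, -0.2151, 0.0385]
orientation: [-3.141, 0.001, 2.868]
force: [-0.3, -0.0, 0.5]
grip_width: 0.0275
gripper_force: 10.0
```

Emit:
step_arm(targets=[[0, 0, 0, 0, 0, 0, 0.35], [0, 0, 0, 0, 0, 0, 0.5], [0, 0, 0, 0, 0, 0, 0.75], [0, 0, 0, 0, 0, 0, 1], [0, 0, 0, 0, 0, 0, 1], [0, 0, 0, 0, 0, -0.25, 1], [0, 0, 0, 0, 0, -0.6, 1], [0, 0, 0, 0, 0, -0.8, 1]])

```text
time: 32.52
tool_pos: [0.5464, -0.2155, 0.1606]
orientation: [-3.141, 0.003, 2.868]
force: [1.0, 0.2, -0.4]
grip_width: 0.0857
gripper_force: 0.0
```

Run:
```python
from h import *
from plant import bot
r=bot.get_image("top");s=bot.get_image("side")
cv2.imwrite("pics/p3.png",np.hstack([cv2.resize(r["image"],(400,300)),cv2.resize(s["image"][80:230,200:400],(400,300))]))
plan((.6285,.1635,.155,3.023))
```

```text
t 32.62 at [ 0.5479 -0.2163  0.162 ] [-3.139  0.008  2.868] w 0.0865 F 0.0
[-0.001  0.003 -0.049] [0.166 2.583 0.039]
```

View pics/p3.png

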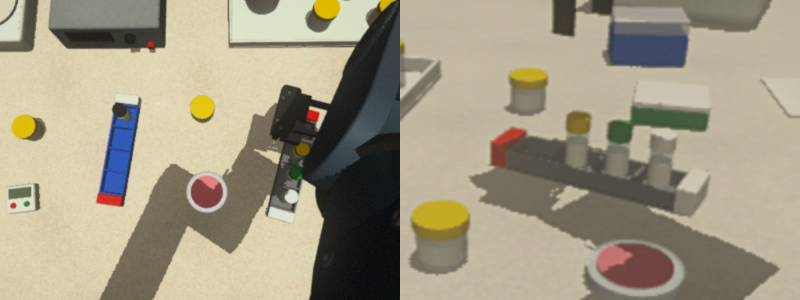

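Yellow, green and white stand upright in pockets 2 to 4 (side crop (577,140), (618,150), (660,160)). Black is last.

Emit:
step_arm(targets=[[0, 0, 0, 0.02, 0.3, 0.01, 1], [0, 0, 0, 0.04, 0.6, 0.01, 1], [0, 0, 0, 0.05, 0.86, 0.01, 1]])

```text
time: 33.0
tool_pos: [0.5722, -0.087, 0.1551]
orientation: [3.141, -0.003, 2.868]
force: [0.5, -0.1, -0.3]
grip_width: 0.0869
gripper_force: 0.0
```

Emit:
step_arm(targets=[[0, 0, 0, 0.02, 0.3, 0.01, 1], [0, 0, 0, 0.04, 0.6, 0.01, 1], [0, 0, 0, 0.05, 0.86, 0.01, 1]])

```text
time: 33.38
tool_pos: [0.5998, 0.0394, 0.1535]
orientation: [-3.141, -0.003, 2.869]
force: [-0.1, -0.6, -0.2]
grip_width: 0.0873
gripper_force: 0.0
```

Emit:
step_arm(targets=[[0, 0, -0.02, 0.02, 0.3, 0.01, 1], [0, 0, -0.04, 0.04, 0.6, 0.01, 1], [0, 0, -0.049, 0.05, 0.86, 0.01, 1], [0, 0, -0.049, 0.05, 0.86, 0.01, 1], [0, 0, -0.049, 0.05, 0.86, 0.01, 1], [0, 0, -0.049, 0.05, 0.86, 0.01, 1]])

```text
time: 34.12
tool_pos: [0.6278, 0.1625, 0.153]
orientation: [-3.141, -0.001, 3.021]
force: [0.2, -0.3, -0.8]
grip_width: 0.0871
gripper_force: 0.0
```

Run:
```python
from h import *
plan((.6285,.1635,.036,3.023))
```

```text
t 34.12 at [0.6278 0.1625 0.153 ] [-3.141e+00 -1.000e-03  3.021e+00] w 0.0871 F 0.0
[-0.    -0.    -0.001] [-0.005  0.008  0.78 ]
```

Emit:
step_arm(targets=[[0, 0, 0, 0, 0, 0.2, 1], [0, 0, 0, 0, 0, 0.4, 1], [0, 0, 0, 0, 0, 0.55, 1], [0, 0, 0, 0, 0, 0.65, 1], [0, 0, 0, 0, 0, 0.73, 1], [0, 0, 0, 0, 0, 0.775, 1], [0, 0, 0, 0, 0, 0.775, 1], [0, 0, 0, 0, 0, 0.775, 1]])

```text
time: 35.12
tool_pos: [0.6288, 0.164, 0.038]
orientation: [3.141, 0.001, 3.022]
force: [-0.8, 0.4, 0.2]
grip_width: 0.0869
gripper_force: 0.0
```

Emit:
step_arm(targets=[[0, 0, 0, 0, 0, 0, 0.6], [0, 0, 0, 0, 0, 0, 0.45], [0, 0, 0, 0, 0, 0, 0.35], [0, 0, 0, 0, 0, 0, 0.2], [0, 0, 0, 0, 0, 0, 0.2], [0, 0, 0, 0, 0, 0, 0.2], [0, 0, 0, 0, 0, 0, 0.2], [0, 0, 0, 0, 0, 0, 0.2]], force=10)

```text
time: 36.12
tool_pos: [0.6283, 0.1638, 0.0373]
orientation: [-3.142, -0.0, 3.022]
force: [1.1, -0.0, -0.1]
grip_width: 0.0278
gripper_force: 9.9
```

Emit:
step_arm(targets=[[0, 0, 0, 0, 0, -0.1, 0.2], [0, 0, 0, 0, 0, -0.3, 0.2], [0, 0, 0, 0, 0, -0.55, 0.2], [0, 0, 0, 0, 0, -0.75, 0.2], [0, 0, 0, 0, 0, -0.8, 0.2], [0, 0, 0, 0, 0, -0.8, 0.2], [0, 0, 0, 0, 0, -0.8, 0.2]])

```text
time: 37.0
tool_pos: [0.6272, 0.1637, 0.1558]
orientation: [-3.141, -0.003, 3.022]
force: [0.1, -0.4, -0.4]
grip_width: 0.0272
gripper_force: 9.9
```

Run:
```python
from h import *
plan((.5934,-.2274,.157,2.868))
```

```text
t 37.0 at [0.6272 0.1637 0.1558] [-3.141e+00 -3.000e-03  3.022e+00] w 0.0272 F 9.9
[-0.    -0.001  0.049] [-0.087 -2.615 -0.007]
```

Emit:
step_arm(targets=[[0, 0, 0, 0, -0.12, 0, 0.2], [0, 0, 0, -0.01, -0.35, 0, 0.2], [0, 0, 0, -0.02, -0.6, 0, 0.2], [0, 0, 0, -0.03, -0.87, 0, 0.2]])

```text
time: 37.5
tool_pos: [0.6163, 0.0317, 0.1563]
orientation: [-3.141, -0.002, 3.022]
force: [1.2, 0.1, -0.0]
grip_width: 0.0279
gripper_force: 10.0
```

Emit:
step_arm(targets=[[0, 0, 0, 0, -0.22, 0, 0.2], [0, 0, 0, -0.01, -0.44, 0, 0.2], [0, 0, 0, -0.02, -0.65, 0, 0.2], [0, 0, 0, -0.03, -0.87, 0, 0.2]])

```text
time: 38.0
tool_pos: [0.6049, -0.0984, 0.1563]
orientation: [3.142, -0.002, 3.022]
force: [-0.2, 0.3, -0.7]
grip_width: 0.0275
gripper_force: 10.0
```

Emit:
step_arm(targets=[[0, 0, 0.01, 0, -0.2, 0, 0.2], [0, 0, 0.02, -0.01, -0.4, 0, 0.2], [0, 0, 0.03, -0.02, -0.6, 0, 0.2], [0, 0, 0.04, -0.03, -0.75, 0, 0.2], [0, 0, 0.049, -0.03, -0.875, 0, 0.2], [0, 0, 0.049, -0.03, -0.875, 0, 0.2], [0, 0, 0.049, -0.03, -0.875, 0, 0.2], [0, 0, 0.049, -0.03, -0.875, 0, 0.2]])

```text
time: 39.0
tool_pos: [0.595, -0.226, 0.1573]
orientation: [3.141, -0.0, 2.87]
force: [0.2, 0.4, -0.4]
grip_width: 0.028
gripper_force: 9.9
```

Run:
```python
from h import *
plan((.5934,-.2274,.038,2.868))
```

```text
t 39.0 at [ 0.595  -0.226   0.1573] [ 3.141 -0.     2.87 ] w 0.028 F 9.9
[ 0.    -0.     0.001] [ 0.007 -0.012  0.795]
```

Emit:
step_arm(targets=[[0, 0, 0, 0.01, -0.01, 0.15, 0.2], [0, 0, 0, 0.01, -0.01, 0.35, 0.2], [0, 0, 0, 0.01, -0.01, 0.52, 0.2], [0, 0, 0, 0.01, -0.01, 0.65, 0.2], [0, 0, 0, 0.01, -0.01, 0.73, 0.2], [0, 0, 0, 0.01, -0.01, 0.77, 0.2], [0, 0, 0, 0.01, -0.01, 0.795, 0.2], [0, 0, 0, 0.01, -0.01, 0.795, 0.2]])

```text
time: 40.0
tool_pos: [0.5933, -0.2285, 0.0384]
orientation: [-3.141, 0.001, 2.868]
force: [-0.0, 0.6, -1.1]
grip_width: 0.0277
gripper_force: 9.9
```

Emit:
step_arm(targets=[[0, 0, 0, 0, 0, 0, 0.2], [0, 0, 0, 0, 0, 0, 0.2]])

```text
time: 40.25
tool_pos: [0.5934, -0.2285, 0.0386]
orientation: [-3.141, 0.001, 2.868]
force: [0.0, 0.6, -0.1]
grip_width: 0.0274
gripper_force: 9.9
```

Emit:
step_arm(targets=[[0, 0, 0, 0, 0, 0, 0.35], [0, 0, 0, 0, 0, 0, 0.5], [0, 0, 0, 0, 0, 0, 0.75], [0, 0, 0, 0, 0, 0, 1], [0, 0, 0, 0, 0, 0, 1], [0, 0, 0, 0, 0, -0.25, 1], [0, 0, 0, 0, 0, -0.6, 1], [0, 0, 0, 0, 0, -0.9, 1]])

```text
time: 41.25
tool_pos: [0.5932, -0.2283, 0.1747]
orientation: [-3.141, 0.001, 2.868]
force: [-0.3, 0.1, 0.2]
grip_width: 0.0858
gripper_force: 0.0
```

Emit:
step_arm(targets=[[0, 0, 0, 0, 0.3, -0.1, 1], [0, 0, 0, 0, 0.6, -0.2, 1], [0, 0, 0, 0, 0.9, -0.2, 1], [0, 0, 0, 0, 0.9, -0.2, 1], [0, 0, 0, 0, 0.9, -0.2, 1], [0, 0, 0, 0, 0.9, -0.2, 1]])

```text
time: 42.0
tool_pos: [0.6292, -0.0996, 0.2028]
orientation: [-3.141, -0.0, 2.867]
force: [0.3, 0.1, 0.2]
grip_width: 0.0869
gripper_force: 0.0
```

Run:
```python
from h import *
from plant import bot
r=bot.get_image("top");s=bot.get_image("side")
cv2.imwrite("pics/p4.png",np.hstack([cv2.resize(r["image"],(400,300)),cv2.resize(s["image"][80:230,200:400],(400,300))]))
plan()
```

```text
t 42.1 at [ 0.6293 -0.0996  0.2028] [-3.141 -0.     2.866] w 0.087 F 0.0
```

View pics/p4.png

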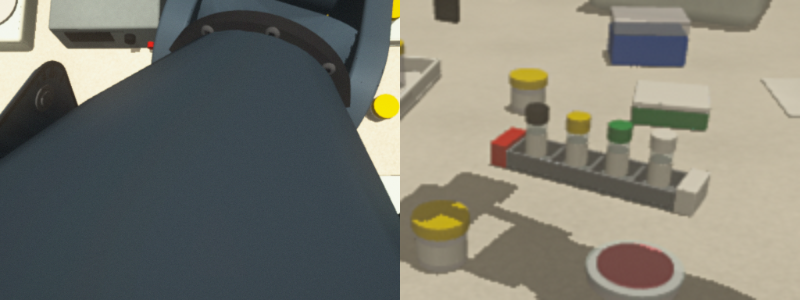

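The side view shows all four vials upright in the grey rack: black next to the red end (537,130), then yellow, green and white (660,160). The dish and jar haven't moved, and the gripper is clear.

```bash
python3 -c "
from plant import bot
print(bot.finish_job())"
```

```text
the job is handed in; nothing more can be done
None
```

All four vials stand upright in the grey rack in reversed order (black, yellow, green, white from the red end), and the job is handed in at about 42 s; the hand-in returned no verdict. The reported tool height read about 35 mm low, so the first grasp closed above the cap, and I corrected for that before moving any vial.

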